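Grease a hinge knuckle and offer it up to the jamb

ROBOT

A 7-joint arm with a two-finger parallel gripper is mounted at the origin on the work surface. World frame = base frame: x ahead of the robot, y to its left, z up, the work surface at z = 0. Lengths are in m, angles in rad, forces in N, time in s.
With the tool pointing down it reaches from about 0.425 to 0.875 m from the base axis. Payload 8.4 kg.
Tool frame: the origin (TCP) lies at the very end of the fingers, on their centre line; the grasp point (between the pads) lies behind it (manip.grasp_offset is the z of the grasp point in the tool frame, in m); z points along the fingers, y is the line along which they close (so a half turn about z gives the same grasp; the last joint's range is limited). The gripper opens to 85 mm and grips with 20 to 120 N. Pads are 22 mm wide; open, the fingers measure 114 mm over their backs; the gripper's body (76 mm by 85 mm) begins 54 mm behind the grasp point. The pads swing forward as they close: fully open they stand 13 mm farther back than shut.
Start: joints at [-1.389, 0.333, 0.04, 1.465, -0.013, 1.343, -0.059], TCP at [0.18, 0.625, 0.207] pointing down, gripper open.
Joint ranges: [-2.58, 2.58], [-0.38, 2.09], [-1.3, 1.39], [0.25, 2.4], [-1.5, 4.64], [0.08, 2.09], [-2.65, 2.65]. Speed limits (rad/s): [2.22, 2.22, 2.79, 2.79, 3.14, 3.14, 3.14].

INTERFACE

Orientations are given as a 3x3 rotation matrix whose columns are the frame's x, y, z axes.
In Python, from workcell import manip gives the robot as it stands. The module is installed in compiled form; this text tells all that it offers.
- The arm moves only by the tool servo_tool, never from a script. Its argument "steps" is a list of rows, each a list of 6 numbers: the shift along the world's x, y, z normalised to -1 to 1, where 1 is 0.8 m, then the turn, a rotation vector about the world's x, y, z normalised to -1 to 1, where 1 is 180 degrees. In form: [[x, y, z, wx, wy, wz], ...]. A call has 1 to 10 rows; each row shifts and turns the commanded pose from where the row before left it; what a row does not reach is not made up. A row lasts 1/8 s, in which the tool goes at most 62.5 mm and 10.7 degrees, less where a joint would pass 70% of its speed; a pose out of reach is approached as far as the arm can. A call with a number of a shift or a turn outside -1 to 1 is refused whole. A call with a gripper value outside its range is refused whole. "fingers" is the opening, from -1 (shut) to 1 (fully open), so that 0 is half open, set as the call begins (left out, the last holds). The fingers move at their own pace and stop on an object; "squeeze" is the grip in N (left out, the last holds). Time passes only in rows, so rows that do not move let the fingers close. It gives the time, the measured TCP pose, the force, the opening and the grip force at its end, in the units of the state.
- manip.get_obs(): the state, without advancing time (a new reading comes with each control period).
- manip.camera(name): name is "scene" or "top"; returns the picture (480x640x3 uint8, red, green, blue); there is no depth.
- manip.get_calibration(name): a dict with "fovy" (degrees; the focal length in pixels is half the picture's height over the tangent of half this angle, whatever the lens; pixels are square), "cx", "cy" (the principal point, pixels), "k1" (the pictures are not rectified: a ray, as slopes to the right and down, at radius r is drawn at 1 + k1 r^2 times it, then the intrinsics apply), "R" (3x3) and "t" (3): a world point X has camera coordinates R X + t. Camera axes: x right, y down, z forward; pixel columns grow to the right and rows downward; lengths in m; the calibration is good to about 2 mm. A picture is of the moment at which its call begins. get_calibration takes no time and is no camera call.
- manip.hand_in(): hands the job in; it is judged then, once.
The state is a dict: "time": time; "q": joint angles; "qvel": joint speeds; "joint_efforts": joint torques, N m; "eef_pos": TCP position; "tcp_rot": TCP orientation; "ft_force": force on the tool from outside, world axes, zero at the start; "ft_torque": the same for the moment, N m; "grip_width": finger opening in m; "grasp_force": force on a finger pad.
Only numpy, scipy, OpenCV 4.12 (cv2) and the standard library are available. Lean on these libraries where they do the work, as an engineer would, in place of code of your own. Each camera call takes 0.05 s, during which the arm holds its last target. There are 200 camera calls.

TASK

Take the door piece whose hinge leaf has one single knuckle in the middle out of its cradle, dip that knuckle below the rim of the open grease tin and lift it out again without tipping the tin over. Then bring it down, without forcing, into the gap between the two knuckles on the jamb block so that the three pin holes line up on one straight line, the single knuckle centred in the gap. Finish while holding it there still in the gripper, hanging free and not leaning on the jamb, ready for the pin; leave the door piece with two knuckles in its cradle.

Things in the scene. Friction and masses are not known exactly. Their poses are not given: they have to be found in the camera images.
- door_half: Pale timber door piece, 20 (own x) x 90 (own y) x 90 mm tall, steel hinge leaf on the lower half of its -x face, ONE steel knuckle below its lower edge: 24 mm outside, 12 mm bore, 30 mm long, axis along own y, mid-thickness. Origin: centre of the knuckle on the bore axis; timber spans 28 to 118 mm above it. Stands knuckle down in a cradle, origin 22 mm above the bench. 0.26 to 0.42 kg.
- door_top (a point): Middle of the top edge of that door piece, 118 mm above its knuckle's centre; axes as door_half. The upper 45 mm of timber below it are bare on both faces: grip there from above, across the 20 mm thickness (own x). The piece may be turned either way round at the jamb.
- other_half: The wrong door piece: same timber (20 x 90 x 90 mm), but its leaf has TWO knuckles, each 22 mm long, with a 22 mm gap in the middle. Origin: on the knuckles' axis, midway. Stands knuckles down in the other cradle and stays there.
- cradle_a: Fixed plywood cradle, base 70 x 116 x 8 mm, two end posts whose cheeks reach 68 mm above the bench; a door piece stands in it with 1.5 mm play on each face, open on top: lift straight up, clear of all after 60 mm. Origin: centre of the underside; own y along the door piece's width.
- cradle_b: A second cradle, identical to cradle_a, holding the other door piece.
- tin: Open round metal grease tin standing loose, 0.6 kg, outer radius at the mouth 40 mm, wall 3 mm, a little narrower at the foot, 70 mm tall. Origin: centre of the underside.
- tin_rim (a point): Centre of the tin's mouth, at rim height, 70 mm above the bench; z up.
- jamb: Fixed timber block 60 x 130 x 60 mm, steel hinge leaf on top (top face at 65 mm). Two steel knuckles (24 mm outside, 12 mm bore, 28 mm long) overhang its front edge with a 38 mm gap between them, open above and below. Origin: on the bench under the gap's middle; timber from 15 to 75 mm along own +x; hinge axis along own y.
- jamb_axis (a point): Point on the jamb's hinge axis midway between its two knuckles, 53 mm above the bench; axes as jamb. door_half's origin belongs here, its y axis along this y axis (either way round).
Mind the look-alikes: they are no part of the job. What is shaped like the door_half but green or orange is not meant.

How it is judged:
By the outcome, as a careful person would: the job done as asked, in the order asked, and still so for the second after the job is handed in, while the arm keeps its last pose, push and grip.
It also fails if it takes over 42 s, if anything falls off the work surface, if the arm or the gripper's body presses on something with over 40 N, if the wrist force passes 120 N, or if a joint passes its speed limit or range.

## Working session

There is one attempt and no reset: what is moved stays moved. The work goes in short steps, Python scripts to look and compute and a tool call to move; the robot and the scene stay as the last step left them, time stands still between calls to the robot, and variables do not carry over. Pictures are saved under pics/ and viewed, at most 10 in all, crops included, and the job is handed in when it is done.

Besides the shell and the picture viewer there is one more tool, called after "Request:" in YAML: its name, and indented under it one key for each argument. servo_tool: Moves the arm, as the interface text tells. Scaled input: -1 to 1 covers 0.8 m each way for a shift and 180 degrees each way for a turn. Its arguments: {"type":"object","properties":{"steps":{"type":"array","items":{"type":"array","items":{"type":"number"}}},"fingers":{"type":"number"},"squeeze":{"type":"number"}},"required":["steps"]}

```bash
mkdir -p pics
cat > h.py <<'E'
import numpy as np, cv2
from workcell import manip
def cal(n):
    c=manip.get_calibration(n); f=240/np.tan(np.radians(c["fovy"])/2)
    return c,f,np.array(c["R"]),np.array(c["t"])
def proj(n,X):
    c,f,R,t=cal(n); p=np.atleast_2d(X)@R.T+t; s=p[:,:2]/p[:,2:]
    r2=(s**2).sum(1,keepdims=True); return s*(1+c["k1"]*r2)*f+[c["cx"],c["cy"]]
def ray(n,uv):
    c,f,R,t=cal(n); d=(np.array(uv,float)-[c["cx"],c["cy"]])/f; s=d.copy()
    for _ in range(30): s=d/(1+c["k1"]*(s@s))
    return -R.T@t, R.T@np.array([s[0],s[1],1])
def atz(n,uv,z):
    o,d=ray(n,uv); return o+d*(z-o[2])/d[2]
def snap(n,name): 
    im=manip.camera(n)[:,:,::-1].copy(); cv2.imwrite(f"pics/{name}.png",im); return im
def crop(src,name,x0,y0,w,h,k):
    im=cv2.imread(f"pics/{src}.png")[y0:y0+h,x0:x0+w]; cv2.imwrite(f"pics/{name}.png",cv2.resize(im,None,fx=k,fy=k,interpolation=cv2.INTER_CUBIC))
E
python3 - <<'E'
from h import *
snap("scene","s0");snap("top","t0")
o=manip.get_obs();print(o);print(manip.grasp_offset)
for n in("scene","top"):print(manip.get_calibration(n))
E
```

```text
{'time': 0.1, 'q': array([-1.38922028,  0.333868  ,  0.03986512,  1.46618457, -0.01340632,
        1.34331029, -0.05852095]), 'qvel': array([ 1.99713439e-03, -1.85309013e-03, -2.25498631e-03,  4.93595829e-05,
        1.19315214e-03, -1.94199429e-03, -1.24215808e-03]), 'joint_efforts': array([ 4.22158744e-03, -6.60022402e+01,  1.36989936e+00, -4.06474936e+01,
        1.68816122e-02,  9.04230983e-03, -1.38884667e-05]), 'eef_pos': array([0.18000959, 0.62410415, 0.20649133]), 'tcp_rot': array([[-9.60832310e-01,  2.77130231e-01, -3.27386758e-04],
       [ 2.77130409e-01,  9.60831192e-01, -1.46826856e-03],
       [-9.23381976e-05, -1.50148870e-03, -9.99998869e-01]]), 'ft_force': array([ 0.57370027,  0.11460309, -0.54146991]), 'ft_torque': array([-0.01315081,  0.03066944,  0.03126892]), 'grasp_force': 0.0, 'grip_width': 0.08544383796806637}
-0.0187
{'fovy': 50.7469176393129, 'cx': 309.6869685771647, 'cy': 237.93820386578236, 'k1': -0.12605198658266384, 'R': array([[ 0.43880028,  0.89858346,  0.00143992],
       [ 0.70529883, -0.34342088, -0.6201739 ],
       [-0.55678351,  0.27314805, -0.78446304]]), 't': array([-0.22071745, -0.21548164,  1.55957424])}
{'fovy': 51.61622605046139, 'cx': 324.07743912832285, 'cy': 239.02544678533528, 'k1': -0.0005935686648451429, 'R': array([[ 0.02546608, -0.99962905, -0.00965592],
       [-0.99795923, -0.02485538, -0.0588183 ],
       [ 0.05855648,  0.01113409, -0.998222  ]]), 't': array([0.0472105 , 0.40041224, 1.20291611])}
```

View pics/s0.png

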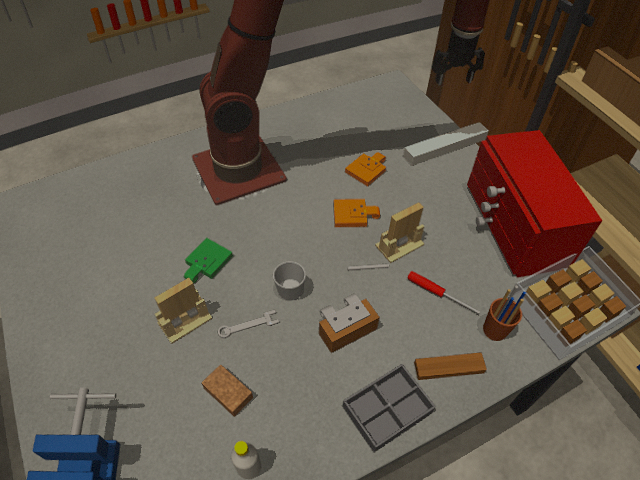

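View pics/t0.png

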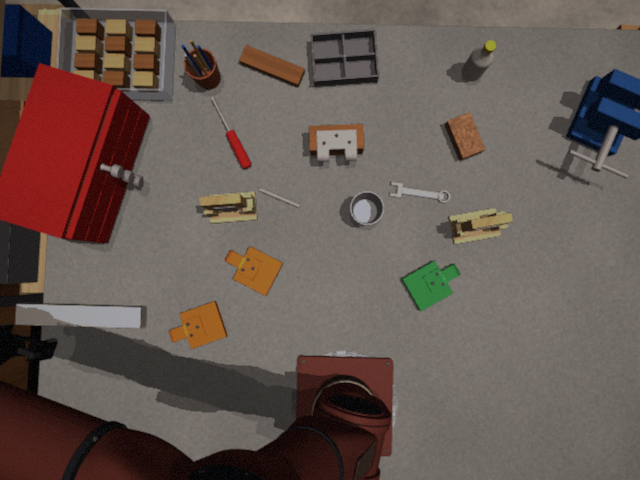

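The scene picture shows two timber door pieces in cradles at (182,308) and (402,232). The tin is at (290,280) and the jamb at (348,322). The look-alikes are flat pieces: green at (208,258), orange at (366,167) and (355,212). Next I'll check the two cradles in one close crop.

Run:
```python
import cv2,numpy as np
s=cv2.imread("pics/s0.png");t=cv2.imread("pics/t0.png")
R=lambda i,x,y,w,h,k:cv2.resize(i[y:y+h,x:x+w],None,fx=k,fy=k,interpolation=cv2.INTER_CUBIC)
a=np.hstack([R(s,145,268,80,75,5),R(s,365,195,80,75,5)])
b=np.hstack([R(t,440,195,80,45,5),R(t,190,180,80,45,5)])
cv2.imwrite("pics/c1.png",np.vstack([a,b]))
```

```text
(no output)
```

View pics/c1.png

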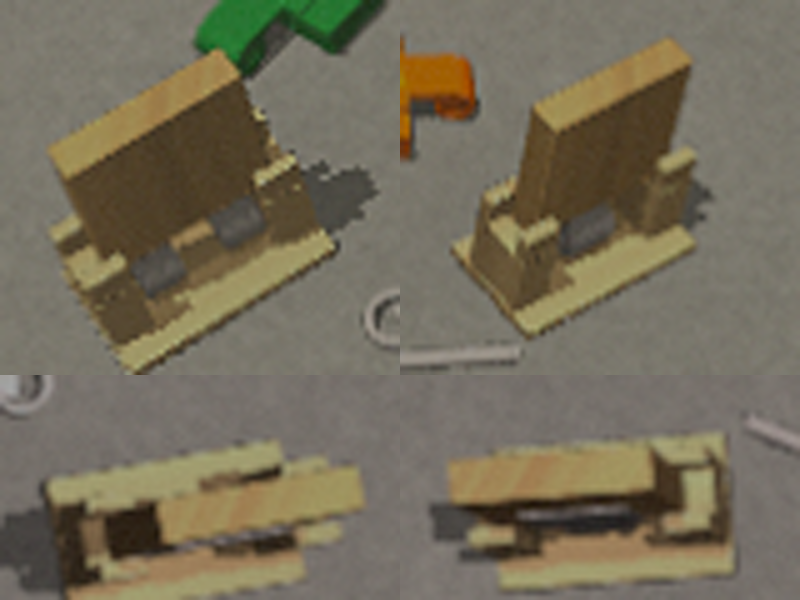

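The left cradle, scene (182,308), holds the two-knuckle piece. The right one, scene (402,232) and top (229,207), has the single middle knuckle, so that is the target. Now I'll look at the jamb and tin close up.

Run:
```python
import cv2,numpy as np
s=cv2.imread("pics/s0.png");t=cv2.imread("pics/t0.png")
R=lambda i,x,y,w,h,k:cv2.resize(i[y:y+h,x:x+w],None,fx=k,fy=k,interpolation=cv2.INTER_CUBIC)
a=np.hstack([R(s,315,290,66,60,6),R(t,305,118,66,60,6)])
b=np.hstack([R(s,268,258,66,40,6),R(t,335,190,66,40,6)])
cv2.imwrite("pics/c2.png",np.vstack([a,b]))
```

```text
(no output)
```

View pics/c2.png

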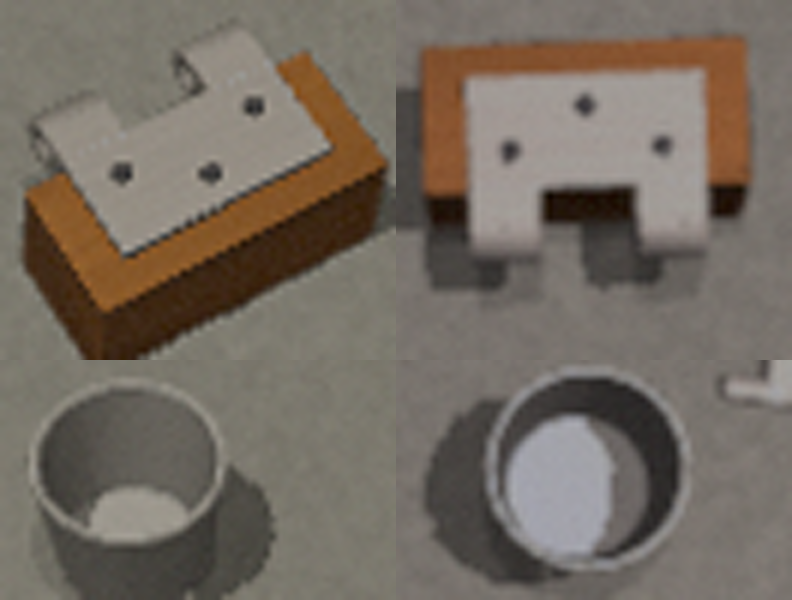

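```bash
cat > fit.py <<'E'
from h import *
from scipy.optimize import least_squares
def fit(pts,x0,bias=True):
    # pts: (cam, uv, own xyz)
    def res(p):
        c,s=np.cos(p[2]),np.sin(p[2]); r=[]
        for n,uv,X in pts:
            W=[p[0]+c*X[0]-s*X[1],p[1]+s*X[0]+c*X[1],X[2]]
            r+=list(proj(n,W)[0]-uv)
        return np.array(r)
    s=least_squares(res,x0,loss="soft_l1"); return s.x,res(s.x).reshape(-1,2)
def C(x0,y0,k,dx,dy): return lambda u,v:np.array([(u-dx+.5)/k-.5+x0,(v-dy+.5)/k-.5+y0])
E
python3 - <<'E'
from fit import *
T=C(305,118,6,396,0);S=C(315,290,6,0,0)
J=[("top",T(422,45),(.075,.065,.06)),("top",T(747,38),(.075,-.065,.06)),("top",T(425,190),(.015,.065,.06)),("top",T(747,185),(.015,-.065,.06)),
("top",T(543,215),(0,.019,.065)),("top",T(636,213),(0,-.019,.065)),("top",T(470,215),(0,.047,.065)),("top",T(707,213),(0,-.047,.065)),
("scene",S(300,52),(.015,.065,.06)),("scene",S(385,165),(.075,.065,.06)),("scene",S(107,310),(.075,-.065,.06)),("scene",S(25,190),(.015,-.065,.06)),
("scene",S(187,72),(0,.019,.053)),("scene",S(42,140),(0,-.047,.053))]
def tri(g,x0):
    for sel in("both","top","scene"):
        P=[a for a in g if sel=="both" or a[0]==sel]; x,r=fit(P,x0); print(sel,x.round(4),np.degrees(x[2]).round(1)); 
        if sel=="both":print(r.round(1).tolist())
print("jamb");tri(J,[.55,0,0])
T=C(190,180,5,400,375);S=C(365,195,5,400,0)
# door: treat own x toward +world x, origin z .022 -> top .14
D=[("top",T(447,462),(.01,.045,.14)),("top",T(652,448),(.01,-.045,.14)),("top",T(655,484),(-.01,-.045,.14)),("top",T(448,505),(-.01,.045,.14)),
("scene",S(537,105),(-.01,-.045,.14)),("scene",S(670,38),(-.01,.045,.14)),("scene",S(690,65),(.01,.045,.14)),("scene",S(553,130),(.01,-.045,.14))]
print("door");tri(D,[.42,.2,0])
T=C(335,190,6,396,360);S=C(268,258,6,0,360)
print("tin",atz("top",T(587.5,468),.07),atz("scene",S(126.5,462),.07))
E
```

```text
jamb
both [0.5966 0.0319 0.0481] 2.8
[[-0.3, -0.4], [0.1, -0.6], [-0.2, 0.3], [0.8, -0.2], [-0.4, 1.4], [0.2, 1.3], [-0.1, 1.7], [0.2, 1.0], [1.4, -0.3], [1.1, 0.2], [-0.9, 0.6], [-0.3, 0.0], [0.3, 1.2], [0.3, 1.6]]
top [0.598  0.0321 0.0421] 2.4
scene [0.5949 0.0317 0.0569] 3.3
door
both [0.473  0.2877 0.1003] 5.7
[[0.3, -0.4], [-0.1, -0.7], [-0.1, 1.1], [0.6, -0.0], [-1.2, 0.0], [0.1, -0.5], [1.1, -1.0], [0.6, 0.2]]
top [0.473  0.2881 0.1077] 6.2
scene [0.4736 0.2866 0.0849] 4.9
tin [ 0.47177376 -0.04064236  0.07      ] [ 0.4728578 -0.042293   0.07     ]
```

Door_half is at about (0.473, 0.288), yaw 5.7°. The jamb is at (0.597, 0.032), yaw about 2.6°, and the tin at (0.472, -0.0415). Moving above the door piece now.

Request:
servo_tool:
  steps:
    - [0.025, -0.07, 0, 0, 0, -0.0474]
    - [0.025, -0.07, 0, 0, 0, -0.0474]
    - [0.025, -0.07, 0, 0, 0, -0.0474]
    - [0.025, -0.07, 0, 0, 0, -0.0474]
    - [0.066, -0.035, 0, 0, 0, -0.0474]
    - [0.066, -0.035, 0, 0, 0, -0.0474]
    - [0.066, -0.035, 0, 0, 0, -0.0474]
    - [0.066, -0.035, 0, 0, 0, -0.0474]
    - [0, 0, 0, 0, 0, 0]
    - [0, 0, 0, 0, 0, 0]
  fingers: 1
  squeeze: 60

```text
time: 1.35
eef_pos: [0.4708, 0.2887, 0.2068]
tcp_rot: [[-0.099, 0.995, -0.001], [0.995, 0.099, -0.0], [-0.0, -0.001, -1.0]]
ft_force: [-0.1, -0.5, -0.1]
grip_width: 0.0854
grasp_force: 0.0
```

Request:
servo_tool:
  steps:
    - [0.0028, -0.0012, -0.045, 0, 0, 0]
    - [0, 0, -0.045, 0, 0, 0]
    - [0, 0, -0.045, 0, 0, 0]
    - [0, 0, 0, 0, 0, 0]
    - [0, 0, 0, 0, 0, 0]

```text
time: 1.98
eef_pos: [0.4735, 0.2887, 0.1007]
tcp_rot: [[-0.1, 0.995, 0.001], [0.995, 0.1, 0.001], [0.001, 0.001, -1.0]]
ft_force: [-1.4, 0.6, -0.1]
grip_width: 0.0854
grasp_force: 0.0
```

Request:
servo_tool:
  steps:
    - [0, 0, 0, 0, 0, 0]
    - [0, 0, 0, 0, 0, 0]
    - [0, 0, 0, 0, 0, 0]
    - [0, 0, 0, 0, 0, 0]
    - [0, 0, 0, 0, 0, 0]
    - [0, 0, 0, 0, 0, 0]
  fingers: -1
  squeeze: 60

```text
time: 2.72
eef_pos: [0.4737, 0.2877, 0.0998]
tcp_rot: [[-0.098, 0.995, 0.0], [0.995, 0.098, 0.0], [0.0, 0.0, -1.0]]
ft_force: [-1.6, -0.7, 5.8]
grip_width: 0.0183
grasp_force: 59.2
```

Request:
servo_tool:
  steps:
    - [0, 0, 0.015, 0, 0, 0]
    - [0, 0, 0.03, 0, 0, 0]
    - [0, 0, 0.04, 0, 0, 0]
    - [0, 0, 0.05, 0, 0, 0]
    - [0, 0, 0.01, 0, 0, 0]
    - [0, 0, 0, 0, 0, 0]
    - [0, 0, 0, 0, 0, 0]

```text
time: 3.6
eef_pos: [0.4728, 0.2871, 0.2137]
tcp_rot: [[-0.099, 0.995, -0.002], [0.995, 0.099, -0.002], [-0.002, -0.002, -1.0]]
ft_force: [-0.1, 0.7, -3.7]
grip_width: 0.0183
grasp_force: 59.3
```

Run:
```python
from h import *
s=snap("scene","s1");t=snap("top","t1")
print(manip.get_obs()["eef_pos"],manip.get_obs()["ft_force"])
X=[.4737,.2877,.17]
pu=proj("scene",X)[0].astype(int);pt=proj("top",X)[0].astype(int);print(pu,pt)
R=lambda i,x,y,w,h,k:cv2.resize(i[y:y+h,x:x+w],None,fx=k,fy=k,interpolation=cv2.INTER_CUBIC)
a=R(s,pu[0]-40,pu[1]-50,80,100,5);b=R(t,pt[0]-40,pt[1]-50,80,100,5)
print(pu-[40,50],pt-[40,50])
cv2.imwrite("pics/c3.png",np.hstack([a,b]))
```

```text
[0.47293746 0.28714731 0.21388891] [ 0.08025138 -0.21944034 -3.39572271]
[409 203] [216 197]
[369 153] [176 147]
```

View pics/c3.png

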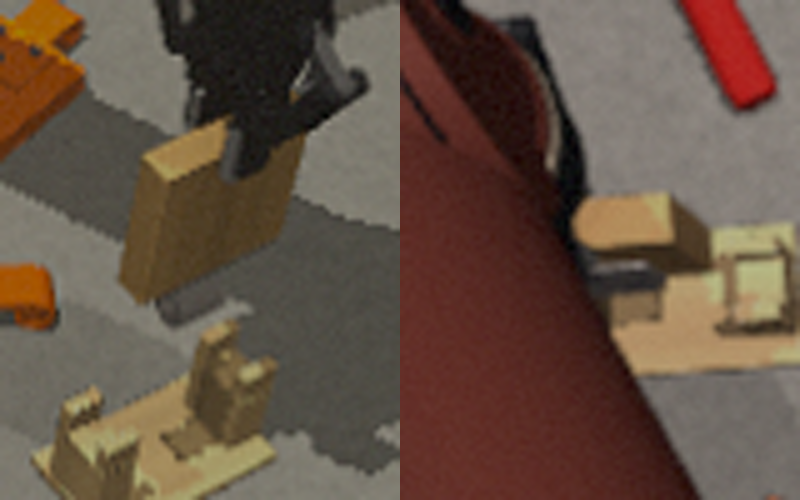

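The single-knuckle piece hangs straight in the gripper with the cradle empty below it. Its corners in the scene crop are at (143,155), (160,183), (135,302) and (283,237). I'll fit its offset in the hand.

Run:
```python
from fit import *
S=C(369,153,5,0,0);T=C(176,147,5,400,0)
t,b=.2541,.1641
D=[("scene",S(143,155),(-.01,-.045,t)),("scene",S(160,183),(.01,-.045,t)),("scene",S(135,302),(.01,-.045,b)),("scene",S(118,278),(-.01,-.045,b)),("scene",S(283,237),(.01,.045,b))]
x,r=fit(D,[.47,.29,.1]);print(x,r.round(1).tolist())
D2=[("top",T(670,192),(.01,-.045,t)),("top",T(676,241),(-.01,-.045,t))]
x,r=fit(D2,[.47,.29,.1]);print(x,r.round(1).tolist())
```

```text
[0.47198499 0.28721933 0.07250503] [[-0.9, -0.8], [0.9, -1.0], [0.7, 0.9], [-0.7, 0.4], [-0.0, 0.4]]
[0.47035433 0.2868146  0.15776752] [[-0.0, -0.1], [0.0, 0.1]]
```

Request:
servo_tool:
  steps:
    - [0, -0.04, 0, 0, 0, 0]
    - [0, -0.065, 0, 0, 0, 0]
    - [0, -0.07, 0, 0, 0, 0]
    - [0, -0.07, 0, 0, 0, 0]
    - [0, -0.07, 0, 0, 0, 0]
    - [0, -0.06, 0, 0, 0, 0]
    - [0, -0.036, 0, 0, 0, 0]
    - [0, 0, 0, 0, 0, 0]
    - [0, 0, 0, 0, 0, 0]

```text
time: 4.82
eef_pos: [0.4734, -0.0405, 0.2149]
tcp_rot: [[-0.099, 0.995, -0.001], [0.995, 0.099, 0.0], [0.0, -0.001, -1.0]]
ft_force: [-0.1, -0.1, -3.7]
grip_width: 0.0185
grasp_force: 59.2
```

Request:
servo_tool:
  steps:
    - [-0.0015, -0.0012, -0.03, 0, 0, 0]
    - [0, 0, -0.04, 0, 0, 0]
    - [0, 0, -0.037, 0, 0, 0]
    - [0, 0, 0, 0, 0, 0]
    - [0, 0, 0, 0, 0, 0]
    - [0, 0, 0, 0, 0, 0]

```text
time: 5.58
eef_pos: [0.4733, -0.0419, 0.1309]
tcp_rot: [[-0.099, 0.995, 0.002], [0.995, 0.099, 0.001], [0.0, 0.002, -1.0]]
ft_force: [0.3, 0.4, -2.6]
grip_width: 0.0185
grasp_force: 59.5
```

Run:
```python
from h import *
snap("scene","s2");crop("s2","c4",235,200,110,110,5)
```

```text
(no output)
```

View pics/c4.png

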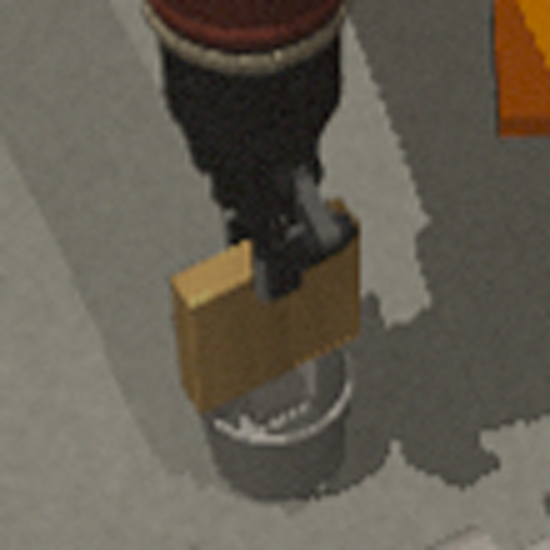

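The knuckle is inside the tin mouth, around (285,400) in the crop, and the tin is upright and untouched. Going down a touch more, then up and over to the jamb.

Request:
servo_tool:
  steps:
    - [0, 0, -0.003, 0, 0, 0]
    - [0, 0, 0, 0, 0, 0]
    - [0, 0, 0, 0, 0, 0]
    - [0, 0, 0.03, 0, 0, 0]
    - [0, 0, 0.04, 0, 0, 0]
    - [0, 0, 0.04, 0, 0, 0]
    - [0, 0, 0, 0, 0, 0]
    - [0, 0, 0, 0, 0, 0]

```text
time: 6.62
eef_pos: [0.4719, -0.0422, 0.2144]
tcp_rot: [[-0.099, 0.995, -0.001], [0.995, 0.099, 0.0], [0.0, -0.001, -1.0]]
ft_force: [0.9, -0.7, -3.0]
grip_width: 0.0183
grasp_force: 59.5
```

Request:
servo_tool:
  steps:
    - [0.03, 0.017, 0, 0, 0, -0.0042]
    - [0.045, 0.028, 0, 0, 0, -0.0042]
    - [0.045, 0.028, 0, 0, 0, -0.0042]
    - [0.034, 0.019, 0, 0, 0, -0.0042]
    - [0, 0, -0.03, 0, 0, 0]
    - [0, 0, -0.01, 0, 0, 0]
    - [0, 0, 0, 0, 0, 0]
    - [0, 0, 0, 0, 0, 0]
    - [0, 0, 0, 0, 0, 0]

```text
time: 7.75
eef_pos: [0.5958, 0.0314, 0.1841]
tcp_rot: [[-0.046, 0.999, 0.001], [0.999, 0.046, 0.001], [0.001, 0.001, -1.0]]
ft_force: [0.5, 0.5, -2.6]
grip_width: 0.0186
grasp_force: 59.6
```

Run:
```python
from h import *
s=snap("scene","s3");t=snap("top","t3")
print(manip.get_obs()["eef_pos"],manip.get_obs()["tcp_rot"][:,1])
R=lambda i,x,y,w,h,k:cv2.resize(i[y:y+h,x:x+w],None,fx=k,fy=k,interpolation=cv2.INTER_CUBIC)
a=R(s,305,240,80,120,5);b=R(t,295,110,80,120,5)
cv2.imwrite("pics/c5.png",np.hstack([a,b]))
```

```text
[0.59577229 0.0314138  0.18392901] [9.98949421e-01 4.58172199e-02 9.14768759e-04]
```

View pics/c5.png

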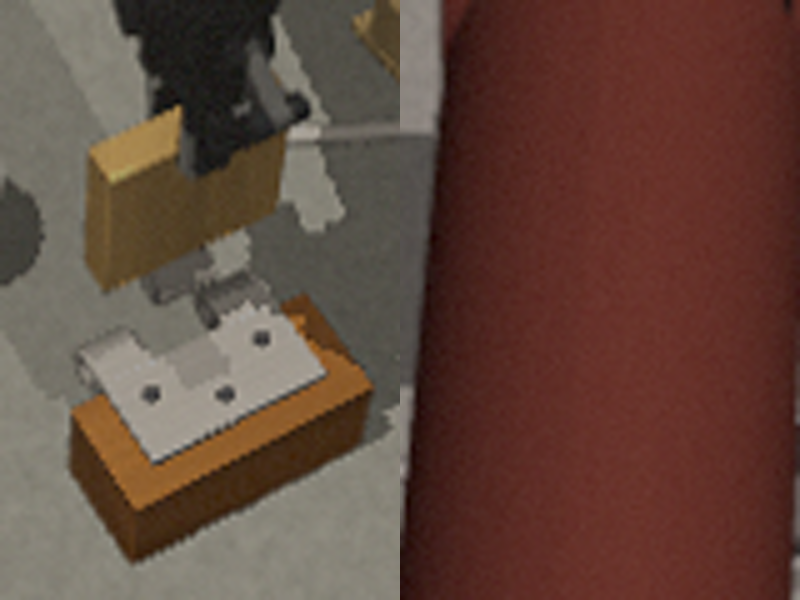

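The top view is blocked by the arm. In the scene crop, the door corners are at (90,155), (107,183), (106,290) and (277,213). The jamb corners are at (72,408), (135,508), (372,385) and (303,293). I'll fit both in this one picture for a relative offset.

Run:
```python
from fit import *
S=C(305,240,5,0,0); t=.224;b=.134
D=[("scene",S(90,154),(-.01,-.045,t)),("scene",S(107,183),(.01,-.045,t)),("scene",S(106,290),(.01,-.045,b)),("scene",S(86,263),(-.01,-.045,b)),("scene",S(277,213),(.01,.045,b))]
J=[("scene",S(72,408),(.015,-.065,.06)),("scene",S(135,508),(.075,-.065,.06)),("scene",S(372,385),(.075,.065,.06)),("scene",S(135,562),(.075,-.065,0)),("scene",S(303,293),(.015,.065,.06)),("scene",S(88,373),(0,-.047,.053)),("scene",S(212,308),(0,.019,.053))]
for P in(D,J):
    x,r=fit(P,[.59,.03,.05]);print(x.round(4),np.degrees(x[2]),r.round(1).tolist())
```

```text
[0.5956 0.0323 0.057 ] 3.2673360571809407 [[-0.5, -1.3], [1.0, -0.1], [0.0, 1.4], [-0.5, 0.1], [0.2, 0.0]]
[0.5951 0.0329 0.0548] 3.139586958058822 [[-0.4, -0.5], [0.3, 0.1], [1.0, -0.2], [-0.6, 0.9], [0.8, -1.0], [-0.1, -0.2], [-0.9, 0.9]]
```

Run:
```python
from fit import *
T=C(305,118,6,396,0);S=C(305,240,5,0,0);S0=C(315,290,6,0,0)
A=[("top",T(422,45),(.075,.065,.06)),("top",T(747,38),(.075,-.065,.06)),("top",T(425,192),(.015,.065,.06)),("top",T(747,185),(.015,-.065,.06)),("top",T(507,255),(-.012,.033,.053)),("top",T(672,250),(-.012,-.033,.053))]
x,r=fit(A,[.59,.03,.05]);print(x.round(4),np.degrees(x[2]),r.round(1).tolist())
# edge scan of the knuckle tips in top picture
im=cv2.cvtColor(cv2.imread("pics/t0.png"),cv2.COLOR_BGR2GRAY)
for u in(322,324,326,347,350,352): print(u,im[150:165,u].tolist())
for v in(152,154,156):print(v,im[v,314:362].tolist())
```

```text
[0.5968 0.032  0.046 ] 2.637077191677288 [[-0.2, -0.5], [0.1, -0.6], [-0.3, -0.2], [0.8, -0.3], [-0.2, 0.9], [-0.1, 1.1]]
322 [157, 156, 156, 157, 155, 150, 143, 141, 125, 109, 89, 62, 51, 55, 55]
324 [157, 158, 158, 160, 158, 155, 150, 140, 126, 112, 90, 82, 94, 104, 101]
326 [155, 155, 159, 158, 156, 155, 149, 140, 127, 113, 90, 81, 92, 100, 96]
347 [156, 157, 157, 157, 156, 154, 142, 126, 109, 88, 64, 52, 53, 52, 50]
350 [159, 157, 157, 156, 157, 155, 143, 126, 113, 89, 70, 87, 98, 95, 95]
352 [157, 158, 160, 156, 149, 142, 141, 129, 109, 90, 75, 89, 97, 97, 97]
152 [23, 24, 40, 112, 157, 157, 158, 157, 156, 156, 158, 156, 159, 155, 133, 69, 21, 22, 24, 22, 25, 24, 19, 26, 17, 21, 23, 15, 22, 20, 64, 127, 158, 157, 157, 158, 157, 158, 160, 158, 159, 158, 135, 70, 26, 22, 16, 26]
154 [25, 23, 42, 112, 155, 156, 156, 153, 155, 156, 158, 156, 156, 156, 132, 72, 28, 29, 29, 29, 26, 29, 33, 32, 33, 31, 31, 31, 35, 34, 50, 106, 149, 156, 156, 157, 157, 156, 149, 148, 156, 154, 134, 94, 75, 72, 72, 77]
156 [48, 48, 55, 111, 152, 150, 152, 153, 143, 144, 150, 150, 149, 149, 138, 112, 102, 101, 101, 98, 101, 83, 54, 51, 52, 54, 55, 56, 57, 57, 52, 96, 139, 142, 145, 142, 143, 144, 141, 140, 142, 140, 131, 111, 100, 104, 107, 104]
```

Request:
servo_tool:
  steps:
    - [0, 0, -0.02, 0, 0, 0]
    - [0, 0, -0.02, 0, 0, 0]
    - [0, 0, -0.005, 0, 0, 0]
    - [0, 0, 0, 0, 0, 0]
    - [0, 0, 0, 0, 0, 0]

```text
time: 8.48
eef_pos: [0.5959, 0.0313, 0.1477]
tcp_rot: [[-0.046, 0.999, 0.001], [0.999, 0.046, 0.0], [-0.0, 0.001, -1.0]]
ft_force: [-0.8, 0.1, -2.4]
grip_width: 0.0187
grasp_force: 59.6
```

Request:
servo_tool:
  steps:
    - [0.0002, 0.0008, -0.008, 0, 0, 0]
    - [0, 0, -0.007, 0, 0, 0]
    - [0, 0, -0.005, 0, 0, 0]
    - [0, 0, 0, 0, 0, 0]
    - [0, 0, 0, 0, 0, 0]
    - [0, 0, 0, 0, 0, 0]

```text
time: 9.22
eef_pos: [0.5959, 0.032, 0.1315]
tcp_rot: [[-0.046, 0.999, 0.0], [0.999, 0.046, 0.0], [0.0, 0.0, -1.0]]
ft_force: [0.1, -0.5, -3.8]
grip_width: 0.0186
grasp_force: 59.6
```

Run:
```python
from h import *
s=snap("scene","s4")
print(manip.get_obs()["eef_pos"],manip.get_obs()["ft_force"])
crop("s4","c6",310,255,76,75,8)
```

```text
[0.5958865  0.0320337  0.13152038] [ 0.4866882   0.14398857 -2.74247192]
```

View pics/c6.png

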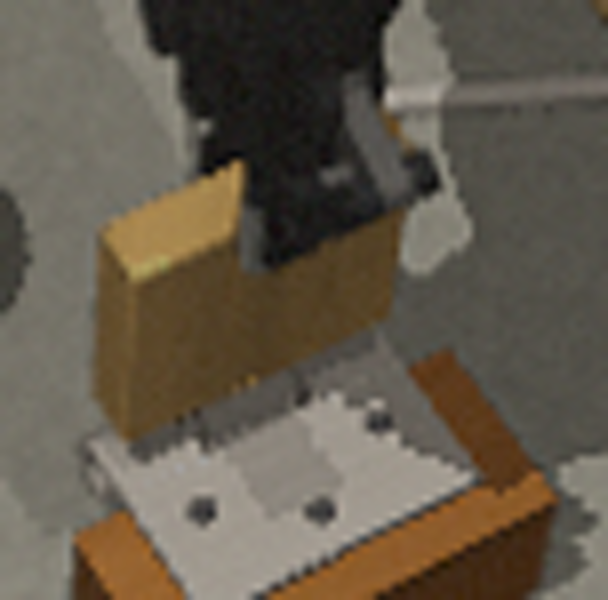

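Run:
```python
from fit import *
S=C(310,255,8,0,0); t=.1717;b=.0817
D=[("scene",S(100,234),(-.01,-.045,t)),("scene",S(135,282),(.01,-.045,t)),("scene",S(130,440),(.01,-.045,b)),("scene",S(94,397),(-.01,-.045,b)),("scene",S(388,318),(.01,.045,b))]
x,r=fit(D,[.59,.03,.05]);print(x.round(4),np.degrees(x[2]),r.round(1).tolist())
for p in ((.5959,.032,.046),(.5951,.0329,.055)):
  c,s=np.cos(p[2]),np.sin(p[2])
  for y in(-.019,-.015,.015,.019):
    X=[p[0]+c*.0085-s*y,p[1]+s*.0085+c*y,.0615]; print(y,((proj("scene",X)[0]-[310,255]+.5)*8-.5).round(0))
s=cv2.imread("pics/s4.png");cv2.imwrite("pics/c7.png",cv2.resize(s[288:318,318:363],None,fx=17,fy=17,interpolation=cv2.INTER_CUBIC))
```

```text
[0.5952 0.033  0.0711] 4.07182588172966 [[-0.2, -0.9], [0.3, -0.1], [-0.2, 1.3], [-0.2, 0.2], [0.4, -0.2]]
-0.019 [196. 445.]
-0.015 [208. 439.]
0.015 [296. 397.]
0.019 [308. 391.]
-0.019 [198. 442.]
-0.015 [210. 436.]
0.015 [297. 393.]
0.019 [309. 387.]
```

View pics/c7.png

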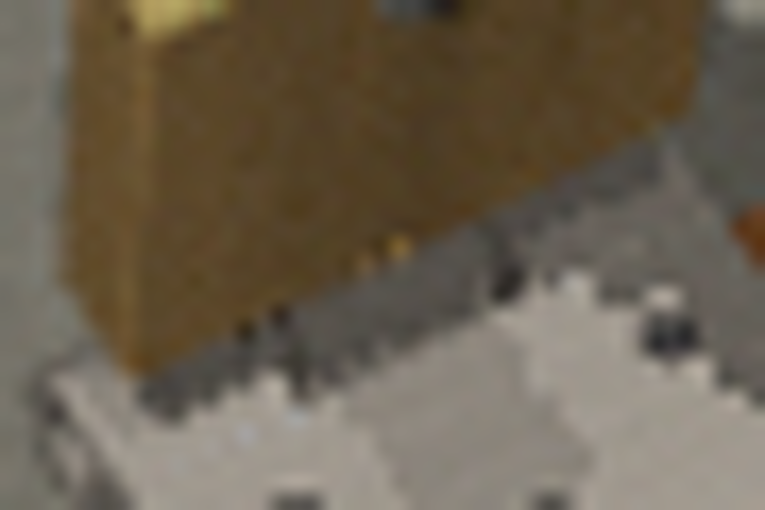

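Both side gaps are visible, at (295,370) and (508,275), and look equal. The door and jamb fits agree within 1 mm, and the force reading is only the piece's weight. One fine height trim, then settle.

Request:
servo_tool:
  steps:
    - [0, 0, -0.0008, 0, 0, 0]
    - [0, 0, 0, 0, 0, 0]
    - [0, 0, 0, 0, 0, 0]
    - [0, 0, 0, 0, 0, 0]
    - [0, 0, 0, 0, 0, 0]
    - [0, 0, 0, 0, 0, 0]

```text
time: 10.02
eef_pos: [0.5957, 0.032, 0.1307]
tcp_rot: [[-0.046, 0.999, -0.0], [0.999, 0.046, 0.0], [0.0, -0.0, -1.0]]
ft_force: [-0.3, -0.0, -2.6]
grip_width: 0.0183
grasp_force: 59.6
```

Run:
```python
from h import *
o=manip.get_obs();print(o["eef_pos"],o["ft_force"],o["ft_torque"]);print(manip.hand_in())
```

```text
[0.59571611 0.0320278  0.13068244] [-0.30944333 -0.01685828 -2.62133862] [-0.0254941   0.00011852  0.04080443]
the job is handed in; nothing more can be done
None
```

I handed the job in at about 10 s: I dipped the single-knuckle door piece in the tin, which was upright and untouched at the dip, and it now hangs free in the gripper, centred in the jamb gap and lined up to about 1 mm by my measurements; the two-knuckle piece stayed in its cradle.

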